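Set up a polarising thin-section viewer

TASK

Get the polarising viewer ready for the pottery thin section that is clipped on its stage: with light fingertip pushes, push the brass tint-plate slide on the side of its head fully home, and push the analyser lever round the dial to the crossed position, the 90 degree mark (the longest mark, in the middle of the scale). Only push: do not pinch or force anything on the viewer, do not lift anything, leave the things on the table where they are, and take the hand away when done.

Things in the scene. Friction and masses are not known exactly. Their poses are not given: they have to be found in the camera images.
- viewer: Polarising viewer, heavy and fixed, 236 mm tall, turned up to 0.4 rad. Origin on the table under the dial's axis; own -x = front, +y = side of the tint slide, z up. Grey lamp base x -85 to 130, y -75 to 75, 70 mm high, stage with a clipped glass slide on it (83 mm); column 42 mm thick at x 107, top z 192; round head, radius 62, z 160 to 186 mm, under the dial.
- dial_centre (a point): Centre of the top face of the flat black dial (radius 88 mm, z = 192 mm, fixed). White marks on its front half every 10 degrees, longer every 30: 0 towards the viewer's -y, 90 towards -x (the longest mark), 180 towards +y. On the dial, about the same axis, turns the knurled analyser ring (radius 46 mm, top z = 207 mm) that carries the lever.
- mark_90 (a point): Outer end of the 90 degree (crossed) mark on the dial's top face: the longest white mark, straight to the front (viewer's -x), 49 to 86 mm from the dial's axis.
- analyser (a joint): Angle of ring and lever in rad: 0 = lever over the 0 mark, 1.571 = over the 90 mark, 3.142 = over the 180 mark; stops 3 degrees beyond both ends. Grows clockwise seen from above: in the viewer's frame the lever points along -pi/2 - angle from +x. Starts at 5 to 65 degrees. Friction holds it where it is left (about 1.2 N at the pin moves it).
- lever_pin (a point): Centre of the upright steel push pin at the lever's outer end: 14 mm diameter, z = 200 to 236 mm (centre 218), 100 mm from the dial's axis, just outside the dial's edge.
- lever: The analyser ring with its lever. Origin = the viewer's origin (on the table, under the dial's axis); its own -y points outwards along the lever. The lever is a flat steel bar 14 mm wide, z = 196 to 201 mm, from the ring over the dial to 112 mm from the axis, with a lengthwise window 8 mm wide in which the mark under it shows.
- tint_slide (a joint): How far the brass tint-plate slide is pushed in, in m: 0 = fully out, 0.035 = fully home, its tab against the rubber-faced stop at the end of its guide on the head. Starts 0 to 12 mm in. Friction about 1.5 N; it stays where it is left, the stop at home is hard.
- slide_tab (a point): Centre of the outer face of the slide's upright brass tab, the face to push on: 36 mm wide (along the viewer's x), 30 mm tall (z = 157 to 187 mm), 6 mm thick. At z = 172 mm, x = 0 and y = 139 mm minus the slide's joint value in the viewer's frame; it moves in along the viewer's -y. At home the face is 104 mm from the dial's axis.
- mug: Bystander: black cup of pencils, 76 mm wide, pencils up to 165 mm high; origin at its foot. Stands beside the viewer.
- slide_box: Bystander: small wooden slide box 60 x 85 x 30 mm, origin under its centre, in front of the viewer.
- loupe: Bystander: black stand loupe, 42 mm wide, 38 mm tall, origin under its centre, in front of the viewer.
- sherd_a: Bystander: cream potsherd about 60 mm across, under 20 mm high, on the table below the tint slide.
- sherd_b: Bystander: cream potsherd about 70 mm across on the table.
- sherd_c: Bystander: cream potsherd about 50 mm across on the table.
- calipers: Bystander: steel calipers 200 mm long, 8 mm thick, on the table.
- book: Bystander: brown book 150 x 215 x 34 mm on the table.

How it is judged:
At the end, for the whole second after the job is handed in: The lever stands within 0.06 rad (3.4 degrees, 6 mm at the pin) of the 90 degree mark and the tint slide is within 3 mm of fully home (value of joint analyser between 1.511 and 1.631 rad and value of joint tint_slide above 0.032 m); the robot touches nothing.
It fails at once if the lever or its ring is pinched or forced (over 35 N from the fingers) (contact force between the fingers and lever above 35 N).
It fails at once if the slide or another part of the viewer is pinched or forced (over 35 N from the fingers) before the slide is home (contact force between the fingers and viewer above 35 N and value of joint tint_slide below 0.033 m).
It fails at once if a bystander is lifted or moved by more than 20 mm (distance of any of mug, slide_box, loupe, sherd_a, sherd_b, sherd_c, calipers, book from where it was at the start of the episode above 0.02 m).
It also fails if it takes over 53 s, if anything falls off the work surface, if the arm or the gripper's body presses on something with over 40 N, if the wrist force passes 120 N, or if a joint passes its speed limit or range.

ROBOT

A 6-joint arm with a two-finger parallel gripper is mounted at the origin on the work surface. World frame = base frame: x ahead of the robot, y to its left, z up, the work surface at z = 0. Lengths are in m, angles in rad, forces in N, time in s.
With the tool pointing down it reaches from about 0.275 to 0.75 m from the base axis. Payload 10.2 kg.
Tool frame: the origin (TCP) lies midway between the tips of the shut fingers; the grasp point (between the pads) lies 19 mm behind it; z points along the fingers, y is the line along which they close (so a half turn about z gives the same grasp; the last joint's range is limited). The gripper opens to 85 mm and grips with 20 to 120 N. Pads are 22 mm wide; open, the fingers measure 114 mm over their backs; the gripper's body (76 mm by 85 mm) begins 54 mm behind the grasp point. The pads swing forward as they close: fully open they stand 13 mm farther back than shut.
Start: joints at [-1.486, 0.313, 1.498, -0, 1.331, -0.223], TCP at [0.159, -0.5, 0.231] pointing down, gripper open.
Joint ranges: [-2.94, 2.94], [-0.97, 2.17], [0.19, 2.56], [-1.23, 4.37], [0.02, 3.11], [-2.88, 2.88]. Speed limits (rad/s): [2.39, 2.39, 3.01, 3.14, 3.14, 3.14].

INTERFACE

Orientations are given as a unit quaternion [w, x, y, z].
In Python, from workcell import telemetry, eyes, workorder gives the robot as it stands. The module is installed in compiled form; this text tells all that it offers.
- The arm moves only by the tool carry_out, never from a script. Its argument "moves" is a list of rows, each an object with "delta_pos": the shift along the world's x, y, z normalised to -1 to 1, where 1 is 50 cm, a list of three; "twist": the turn, a rotation vector about the world's x, y, z normalised to -1 to 1, where 1 is 45 degrees, a list of three; "claw": the opening, from 0 (shut) to 1 (fully open). A call has 1 to 5 rows; each row is the pose to reach, as a shift and turn from the pose commanded when the call began; what a row does not reach only later rows make up. A row lasts 1/8 s, in which the tool goes at most 62.5 mm and 10.7 degrees, less where a joint would pass 70% of its speed; a pose out of reach is approached as far as the arm can. A call with a number of a shift or a turn outside -1 to 1 is refused whole. A call with a gripper value outside its range is refused whole. The fingers move at their own pace and stop on an object; the grip force is fixed at half the most. Time passes only in rows, so rows that repeat a pose let the fingers close. It gives the time, the measured TCP pose, the force, the opening and the grip force at its end, in the units of the state.
- telemetry.sense(): the state, without advancing time (a new reading comes with each control period).
- eyes.capture(name): name is "scene" or "top" or "wrist"; returns a dict with "frame" (400x640x3 uint8, blue, green, red), "mtx" (3x3 intrinsics, pixels), "eye" and "orientation" of the camera in the world; the wrist camera has in their place "mount" (4x4, takes a point from camera to tool coordinates, whose origin is the TCP and whose axes are the flange's). Camera axes: x right, y up, looking along -z (the intrinsics and any distortion apply to the point x, -y, -z); pixel columns grow to the right and rows downward; lengths in m; the calibration is good to about 2 mm. A picture is of the moment at which its call begins: read the wrist's pose just before it. There is no depth.
- workorder.close_job(): hands the job in; it is judged then, once.
The state is a dict: "time_s": time; "qpos": joint angles; "qd": joint speeds; "joint_torque": joint torques, N m; "tool_pos": TCP position; "orientation": TCP orientation; "contact_force": force on the tool from outside, world axes, zero at the start; "moment": the same for the moment, N m; "gripper_width": opening from 0.0 (shut) to 1.0 (fully open); "finger_force": force on a finger pad.
Only numpy, scipy, OpenCV 4.12 (cv2) and the standard library are available. Lean on these libraries where they do the work, as an engineer would, in place of code of your own. Each camera call takes 0.05 s, during which the arm holds its last target. There are 200 camera calls.

## Working session

There is one attempt and no reset: what is moved stays moved. The work goes in short steps, Python scripts to look and compute and a tool call to move; the robot and the scene stay as the last step left them, time stands still between calls to the robot, and variables do not carry over. Pictures are saved under pics/ and viewed, at most 10 in all, crops included, and the job is handed in when it is done.

Besides the shell and the picture viewer there is one more tool, called after "Request:" as name(argument=value, ...), one argument or row to a line, values as JSON. carry_out: Moves the arm, as the interface text tells. Scaled input: -1 to 1 covers 50 cm each way for a shift and 45 degrees each way for a turn. Its arguments: {"type":"object","properties":{"moves":{"type":"array"}},"required":["moves"]}

```bash
mkdir -p pics; cat > h.py <<'E'
import numpy as np, cv2
from scipy.spatial.transform import Rotation as R
from workcell import telemetry, eyes, workorder
def rot(o):
    o=np.array(o)
    return o if o.shape==(3,3) else R.from_quat(o[[1,2,3,0]]).as_matrix()
def ray(c,u,v):
    d=np.linalg.inv(c['mtx'])@[u,v,1]; return rot(c['orientation'])@(d*[1,-1,-1])
def onz(c,u,v,z):
    d=ray(c,u,v); e=np.array(c['eye']); return e+d*(z-e[2])/d[2]
def proj(c,p):
    q=rot(c['orientation']).T@(np.array(p)-c['eye'])*[1,-1,-1]; q=c['mtx']@q; return q[:2]/q[2]
E
python3 - <<'E'
from h import *
for n in ['scene','top']:
    c=eyes.capture(n); cv2.imwrite(f'pics/{n}0.png',c['frame']); print(n,c['eye'],c['orientation'],c['mtx'],[k for k in c])
s=telemetry.sense();print(s['tool_pos'],s['orientation'],s['contact_force'],s['time_s'])
E
```

```text
scene [1.64382094 0.15956581 1.19710304] [0.59502516 0.2662339  0.312339   0.6910202 ] [[470.66813744   0.         317.33452255]
 [  0.         470.66813744 199.27228725]
 [  0.           0.           1.        ]] ['frame', 'mtx', 'eye', 'orientation']
top [ 0.35197137 -0.02660574  1.08372075] [-0.69908715 -0.06565899  0.03908547  0.7109419 ] [[370.49771633   0.         312.92925555]
 [  0.         370.49771633 198.36479648]
 [  0.           0.           1.        ]] ['frame', 'mtx', 'eye', 'orientation']
[ 0.15902073 -0.50011515  0.23080522] [-5.52852865e-04  9.88181201e-01  1.53289290e-01  3.53122831e-05] [ 0.60272842  0.0735648  -0.3802983 ] 0.1
```

View pics/top0.png

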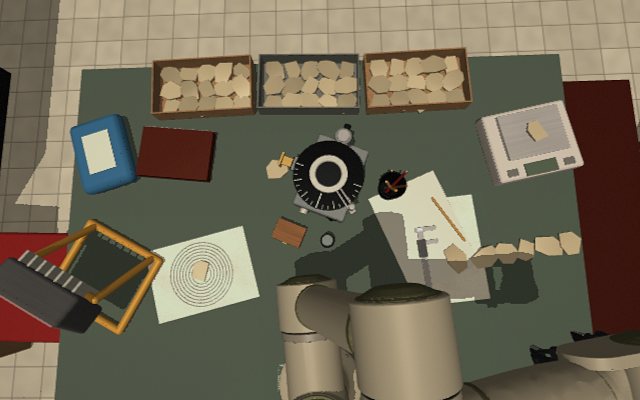

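View pics/scene0.png

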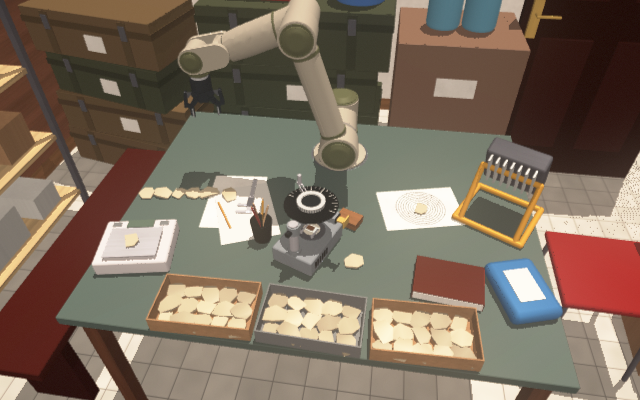

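The top view shows the dial at about (328,173), the brass tab at (286,160) on the robot's left, and the mug at (392,184) on its right. I'll fit the dial and tab, then zoom in.

```bash
python3 - <<'E'
from h import *
c=eyes.capture('top'); f=c['frame']
print('ctr',onz(c,328.5,173.5,.192),'scale mm/px',1000*np.linalg.norm(onz(c,329,173,.192)-onz(c,328,173,.192)))
hsv=cv2.cvtColor(f,cv2.COLOR_BGR2HSV)
m=cv2.inRange(hsv,(0,0,0),(179,255,50))[110:230,270:380]
cs,_=cv2.findContours(m,cv2.RETR_EXTERNAL,cv2.CHAIN_APPROX_NONE)
k=max(cs,key=cv2.contourArea);print(cv2.fitEllipse(k),cv2.contourArea(k), cv2.minEnclosingCircle(k))
m=cv2.inRange(hsv,(12,120,120),(32,255,255))[140:185,265:305]
ys,xs=np.nonzero(m);print('brass',len(xs),xs.min()+265,xs.max()+265,ys.min()+140,ys.max()+140,xs.mean()+265,ys.mean()+140)
cv2.imwrite('pics/t1.png',cv2.resize(f[120:230,255:405],None,fx=5,fy=5,interpolation=cv2.INTER_CUBIC))
E
```

```text
ctr [ 0.54648988 -0.03304019  0.192     ] scale mm/px 2.454139026455916
((59.29203796386719, 63.41798400878906), (64.21080780029297, 67.81763458251953), 48.252349853515625) 2229.5 ((61.69767379760742, 61.02325439453125), 40.14198303222656)
brass 122 278 292 152 166 284.8606557377049 159.9344262295082
```

View pics/t1.png

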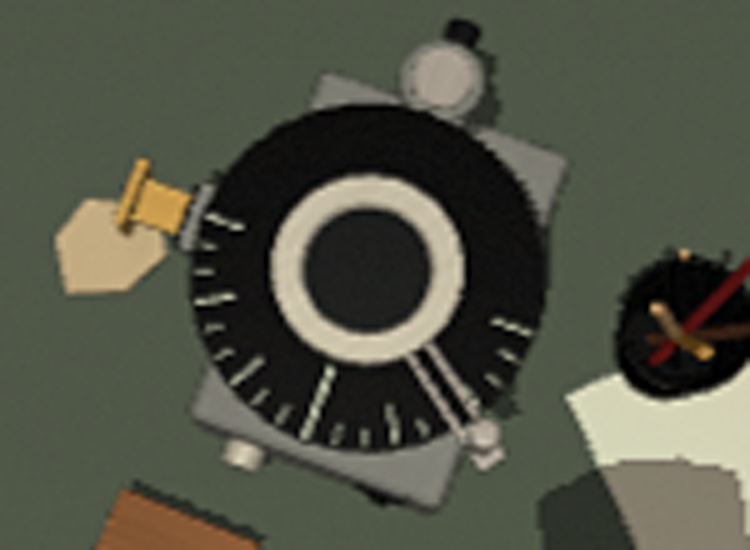

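The zoom shows the 90 mark from (331,367) to (308,438), the lever pin's top at about (484,430), and the tab's outer edge from (138,160) to (118,230).

```bash
python3 - <<'E'
from h import *
c=eyes.capture('top')
g=lambda u,v,z: onz(c,255+u/5-.4,120+v/5-.4,z)[:2]
f=c['frame'];ctr=np.mean([g(191,277,.192),g(548,277,.192),g(369,103,.192),g(369,452,.192)],0)
r=np.mean([g(270,268,.207),g(465,268,.207),g(367,173,.207),g(367,364,.207)],0)
print('dial',ctr,'ring',r, 'R',np.linalg.norm(g(191,277,.192)-g(548,277,.192))/2)
a,b=g(331,367,.192),g(308,438,.192);print('mark',a,b,np.linalg.norm(a-ctr),np.linalg.norm(b-ctr))
C=(ctr+r)/2
y1=np.arctan2(*(-(b-C))[::-1]); m0=g(520,325,.192);m18=g(225,222,.192);d=m18-m0
y2=np.arctan2(d[1],d[0])-np.pi/2
t1,t2=g(140,160,.187),g(118,230,.187);d=t1-t2;y3=np.arctan2(d[1],d[0])
print('yaw',y1,y2,y3)
yaw=y1*.5+y2*.3+y3*.2; Rm=np.array([[np.cos(yaw),-np.sin(yaw)],[np.sin(yaw),np.cos(yaw)]])
for n,p in [('tab1',t1),('tab2',t2),('pin',g(484,430,.236)),('mug',g(685,325,.1)),('pencil',g(684,255,.165)),('pencil2',g(655,310,.165)),('boxcorner',g(125,490,.03))]:
    print(n,p,'local',Rm.T@(p-C))
print('yaw',yaw,'C',C,'front',Rm@[-1,0])
print('tab home',Rm@[0,.104]+C,'tab out',Rm@[0,.139]+C,'pin90',Rm@[-.1,0]+C)
E
```

```text
dial [ 0.54323093 -0.03268538] ring [ 0.54404222 -0.03181365] R 0.08754291074823815
mark [ 0.49835911 -0.01330718] [ 0.46368862 -0.00155559] 0.04887733874336865 0.08541687053273025
yaw -0.3665712488218047 -0.3648019040492052 -0.30085032338753004
tab1 [0.60614527 0.08060358] local [0.01965269 0.12750267]
tab2 [0.57047629 0.09167053] local [-0.01764314  0.12555982]
pin [ 0.46036175 -0.08379413] local [-0.06032837 -0.07714941]
mug [ 0.53241267 -0.20195124] local [ 0.04811957 -0.16312314]
pencil [ 0.55628865 -0.19147813] local [ 0.06690452 -0.14504348]
pencil2 [ 0.5284459  -0.17578597] local [ 0.03535408 -0.13994127]
boxcorner [0.45593311 0.10835866] local [-0.13089538  0.10163148]
yaw -0.35289626030316995 C [ 0.54363657 -0.03224952] front [-0.93837565  0.34561703]
tab home [0.57958075 0.06534155] tab out [0.59167734 0.0981847 ] pin90 [0.44979901 0.00231219]
```

Request:
carry_out(
  moves=[
    {"delta_pos":[0.4,0.45,0],"twist":[0,0,0],"claw":0},
    {"delta_pos":[0.4,0.45,0],"twist":[0,0,0],"claw":0},
    {"delta_pos":[0.4,0.45,0],"twist":[0,0,0],"claw":0},
    {"delta_pos":[0.4,0.45,0],"twist":[0,0,0],"claw":0},
    {"delta_pos":[0.4,0.45,0],"twist":[0,0,0],"claw":0},
  ],
)

```text
time_s: 0.82
tool_pos: [0.3602, -0.2734, 0.2314]
orientation: [0.0, 0.988, 0.154, 0.0]
contact_force: [0.1, -0.6, 0.1]
gripper_width: -0.002
finger_force: 0.0
```

Request:
carry_out(
  moves=[
    {"delta_pos":[0.234,0.286,-0.038],"twist":[0,0,0],"claw":0},
    {"delta_pos":[0.234,0.286,-0.038],"twist":[0,0,0],"claw":0},
    {"delta_pos":[0.234,0.286,-0.038],"twist":[0,0,0],"claw":0},
    {"delta_pos":[0.234,0.286,-0.038],"twist":[0,0,0],"claw":0},
    {"delta_pos":[0.234,0.286,-0.038],"twist":[0,0,0],"claw":0},
  ],
)

```text
time_s: 1.45
tool_pos: [0.4758, -0.1326, 0.2122]
orientation: [0.0, 0.988, 0.153, -0.0]
contact_force: [-0.3, -0.5, 0.7]
gripper_width: 0.0
finger_force: 0.0
```

```bash
python3 - <<'E'
from h import *
s=telemetry.sense();print(s['tool_pos'],s['contact_force'])
a=eyes.capture('wrist')['frame']; c=eyes.capture('top'); print(proj(c,s['tool_pos']))
b=c['frame'][120:245,255:405]
cv2.imwrite('pics/w1.png',np.vstack([cv2.resize(a,(480,300)),cv2.resize(b,(480,300*4//3-100))]))
E
```

```text
[ 0.47580737 -0.13257967  0.21218992] [-0.26312847 -0.514243    0.68638882]
[371.26217111 200.02214099]
```

View pics/w1.png

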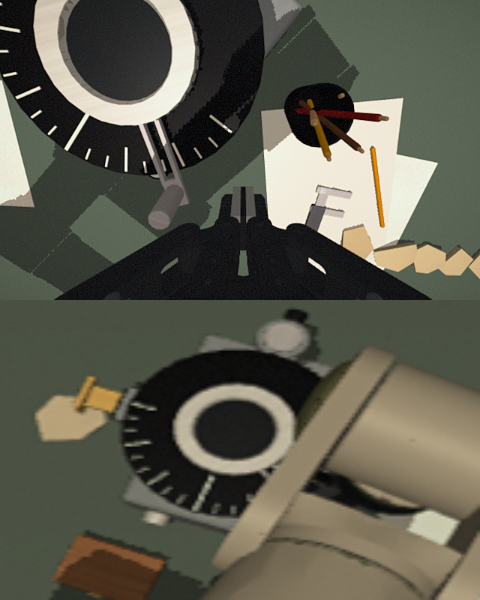

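The wrist view shows the shut fingers at about (240,190), just to the right of the pin at (165,205). I'll approach now.

Request:
carry_out(
  moves=[
    {"delta_pos":[-0.011,0.035,0],"twist":[0,0,0],"claw":0},
    {"delta_pos":[-0.0152,0.048,0],"twist":[0,0,0],"claw":0},
    {"delta_pos":[-0.018,0.057,0],"twist":[0,0,0],"claw":0},
    {"delta_pos":[-0.02,0.063,0],"twist":[0,0,0],"claw":0},
  ],
)

```text
time_s: 2.05
tool_pos: [0.4659, -0.1009, 0.2124]
orientation: [0.0, 0.988, 0.153, 0.0]
contact_force: [-0.3, -2.1, 0.5]
gripper_width: -0.001
finger_force: 0.8
```

```bash
python3 - <<'E'
from h import *
s=telemetry.sense();print(s['tool_pos'],s['contact_force'])
c=eyes.capture('wrist');print(c['mount'],c['mtx']);cv2.imwrite('pics/w2.png',c['frame'][:330])
E
```

```text
[ 0.46593937 -0.10086764  0.2124295 ] [-0.30879043 -2.12164091  0.4553389 ]
[[-5.33816504e-04  9.48690685e-01  3.16205155e-01  8.21763336e-02]
 [ 9.99999822e-01  5.90205372e-04 -8.25600999e-05  2.37623885e-04]
 [-2.64949979e-04  3.16205055e-01 -9.48690831e-01 -1.43307105e-01]
 [ 0.00000000e+00  0.00000000e+00  0.00000000e+00  1.00000000e+00]] [[312.40589256   0.         323.8478444 ]
 [  0.         312.40589256 201.97557913]
 [  0.           0.           1.        ]]
```

View pics/w2.png

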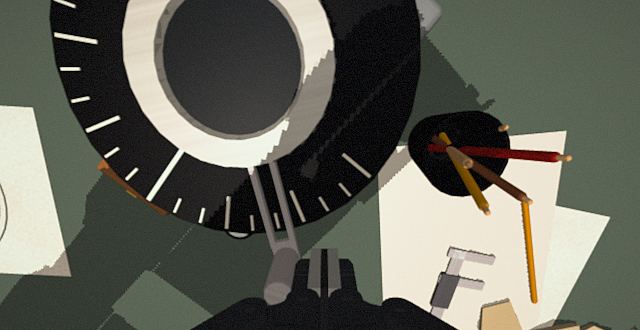

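Contact has been made: the pin at (280,275) lies against the finger, with about 1.6 N. I'll compute the arc waypoints.

```bash
python3 - <<'E'
from h import *
C=np.array([.5436,-.0322]);yaw=-.36;d=.0185
def T(th,na):
    f=yaw-np.pi/2-th; return C+.1*np.array([np.cos(f),np.sin(f)])-d*np.array([np.cos(na),np.sin(na)])
print(T(.66,1.878))
p0=np.array([.466,-.1007])
for i in range(1,13):
    k=i/12; th=.66+k*(1.5-.66); na=1.878-k*.62
    print(i,round(th,2),np.round((T(th,na)-p0)/.5,4),round(-k*.62/(np.pi/4),3))
E
```

```text
[ 0.46398349 -0.10217048]
1 0.73 [-0.0128  0.0087] -0.066
2 0.8 [-0.0207  0.0209] -0.132
3 0.87 [-0.0277  0.0336] -0.197
4 0.94 [-0.0338  0.0467] -0.263
5 1.01 [-0.039   0.0602] -0.329
6 1.08 [-0.0432  0.0739] -0.395
7 1.15 [-0.0464  0.0879] -0.46
8 1.22 [-0.0487  0.102 ] -0.526
9 1.29 [-0.05    0.1163] -0.592
10 1.36 [-0.0503  0.1305] -0.658
11 1.43 [-0.0496  0.1447] -0.724
12 1.5 [-0.0479  0.1588] -0.789
```

Request:
carry_out(
  moves=[
    {"delta_pos":[-0.0128,0.009,0],"twist":[0,0,-0.066],"claw":0},
    {"delta_pos":[-0.0207,0.021,0],"twist":[0,0,-0.132],"claw":0},
    {"delta_pos":[-0.0277,0.034,0],"twist":[0,0,-0.197],"claw":0},
    {"delta_pos":[-0.0338,0.047,0],"twist":[0,0,-0.263],"claw":0},
    {"delta_pos":[-0.039,0.06,0],"twist":[0,0,-0.329],"claw":0},
  ],
)

```text
time_s: 2.72
tool_pos: [0.4465, -0.0709, 0.2123]
orientation: [0.0, 1.0, 0.024, -0.0]
contact_force: [0.4, -1.4, 0.7]
gripper_width: 0.002
finger_force: 0.7
```

Request:
carry_out(
  moves=[
    {"delta_pos":[-0.004,0.014,0],"twist":[0,0,-0.066],"claw":0},
    {"delta_pos":[-0.0074,0.028,0],"twist":[0,0,-0.132],"claw":0},
    {"delta_pos":[-0.0097,0.042,0],"twist":[0,0,-0.197],"claw":0},
    {"delta_pos":[-0.011,0.056,0],"twist":[0,0,-0.263],"claw":0},
    {"delta_pos":[-0.0113,0.07,0],"twist":[0,0,-0.329],"claw":0},
  ],
)

```text
time_s: 3.35
tool_pos: [0.4408, -0.0358, 0.2123]
orientation: [0.0, 0.994, -0.105, -0.0]
contact_force: [-0.4, -1.6, -0.1]
gripper_width: -0.001
finger_force: 0.7
```

```bash
python3 - <<'E'
from h import *
s=telemetry.sense();print(s['tool_pos'],s['contact_force'],s['orientation'])
c=eyes.capture('wrist');cv2.imwrite('pics/w3.png',c['frame'][:330])
E
```

```text
[ 0.44077298 -0.03576879  0.21226834] [-0.42261047 -1.62362276 -0.12080957] [ 7.66664612e-05  9.94444388e-01 -1.05263113e-01 -1.76004587e-04]
```

View pics/w3.png

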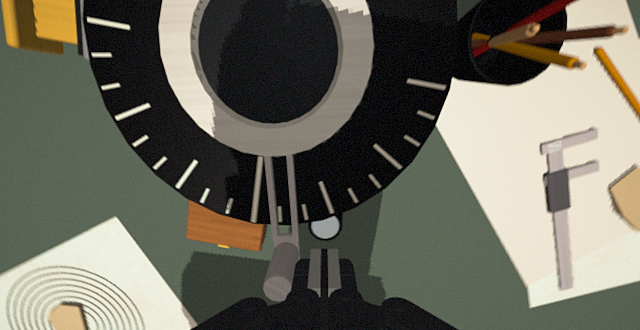

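The lever is close to the 90 mark: the long mark runs from (262,157) to (254,220), and the lever slot from (279,157) to (286,235). I'll measure both.

```bash
cat >> h.py <<'E'
def wonz(c,s,u,v,z):
    d=np.linalg.inv(c['mtx'])@[u,v,1]*[1,-1,-1]; Rt=rot(s['orientation']); M=np.array(c['mount'])
    e=Rt@M[:3,3]+s['tool_pos']; d=Rt@M[:3,:3]@d
    return (e+d*(z-e[2])/d[2])[:2]
E
python3 - <<'E'
from h import *
s=telemetry.sense();c=eyes.capture('wrist')
L=lambda p,z: wonz(c,s,*p,z)
a=np.arctan2
# 0 and 180 marks, outer ends; 90 mark
m0,m180=L((446,87),.192),L((88,19),.192)
d=m180-m0;print('C',(m0+m180)/2,'yaw0-180',a(d[1],d[0])-np.pi/2)
i,o=L((262,157),.192),L((254,221),.192);d=i-o;print('mark',i,o,'yaw',a(d[1],d[0]))
li,lo=L((278,157),.201),L((284,234),.201);d=li-lo;lev=a(d[1],d[0]);print('lever',li,lo,lev)
C=(m0+m180)/2
for C in (C,np.array([.5436,-.0322])):
  print('via C: mark',a(*(C-o)[::-1]),'lever',a(*(C-lo)[::-1]))
E
```

```text
C [ 0.54565742 -0.03261722] yaw0-180 -0.38580600204597437
mark [ 0.49915143 -0.0142171 ] [4.65143156e-01 7.46709866e-05] yaw -0.39783521102080815
lever [ 0.49867984 -0.02409319] [ 0.45753176 -0.01651889] -0.18203653082668642
via C: mark -0.38570111242361926 lever -0.18068254179562274
via C: mark -0.390268195351597 lever -0.18021723950710797
```

Request:
carry_out(
  moves=[
    {"delta_pos":[0.0007,0.014,0],"twist":[0,0,-0.066],"claw":0},
    {"delta_pos":[0.0024,0.028,0],"twist":[0,0,-0.132],"claw":0},
    {"delta_pos":[0.0045,0.038,0],"twist":[0,0,-0.18],"claw":0},
    {"delta_pos":[0.0045,0.038,0],"twist":[0,0,-0.18],"claw":0},
  ],
)

```text
time_s: 3.95
tool_pos: [0.4432, -0.0168, 0.2123]
orientation: [-0.0, 0.985, -0.174, 0.0]
contact_force: [0.1, 0.6, 0.6]
gripper_width: -0.002
finger_force: 0.0
```

```bash
python3 - <<'E'
from h import *
s=telemetry.sense();print(s['tool_pos'],s['contact_force'],s['orientation'])
c=eyes.capture('wrist');cv2.imwrite('pics/w4.png',cv2.resize(c['frame'][130:310,200:400],None,fx=3,fy=3,interpolation=cv2.INTER_CUBIC))
E
```

```text
[ 0.4432271  -0.01683746  0.21226634] [0.11024601 0.55834587 0.61861137] [-1.14087257e-04  9.84822941e-01 -1.73561984e-01  1.34261808e-05]
```

View pics/w4.png

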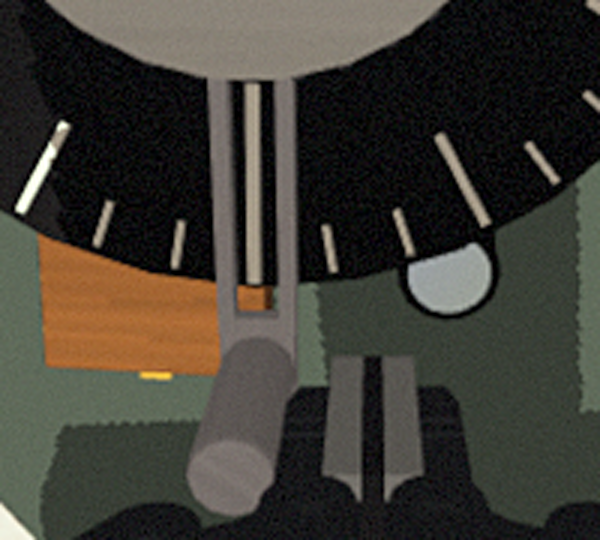

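The 90 mark, from (253,85) to (254,283) in the crop, now shows inside the lever's window, so the lever is almost exactly on it. I'll check by casting rays.

```bash
python3 - <<'E'
from h import *
s=telemetry.sense();c=eyes.capture('wrist')
L=lambda p,z: wonz(c,s,200+p[0]/3,130+p[1]/3,z)
a=lambda d:np.arctan2(d[1],d[0])
i,o=L((252.5,85),.192),L((254,283),.192)
li,lo=L((252,80),.201),L((257,313),.201)
print(i,o,li,lo,a(i-o),a(li-lo))
for C in ([.5436,-.0322],[.5457,-.0326]): print(a(C-o),a(C-lo))
Rt=rot(s['orientation']);print('tool y ang',a(Rt[:2,1]))
E
```

```text
[ 0.49930394 -0.01475113] [ 0.46441334 -0.00073388] [ 0.5012732  -0.01664057] [ 0.4619149  -0.00144872] -0.38201287488556707 -0.36836946445987395
-0.37823397566212685 -0.3600512110197336
-0.37360949327516535 -0.3559620375683036
tool y ang -1.9196836170554914
```

The lever is within about 0.02 rad of the mark. Next I back off, rise and go over to the tab side.

Request:
carry_out(
  moves=[
    {"delta_pos":[-0.02,-0.06,0],"twist":[0,0,0],"claw":0},
    {"delta_pos":[-0.02,-0.06,0.1],"twist":[0,0,0],"claw":0},
    {"delta_pos":[-0.02,-0.06,0.18],"twist":[0,0,0],"claw":0},
    {"delta_pos":[0.06,0.02,0.18],"twist":[0,0,0],"claw":0},
    {"delta_pos":[0.15,0.1,0.18],"twist":[0,0,0],"claw":0},
  ],
)

```text
time_s: 4.68
tool_pos: [0.5193, 0.0337, 0.3032]
orientation: [-0.0, 0.985, -0.175, 0.001]
contact_force: [1.4, -1.1, -0.3]
gripper_width: 0.001
finger_force: 0.0
```

Request:
carry_out(
  moves=[
    {"delta_pos":[0.087,0.093,0],"twist":[0,0,0],"claw":0},
    {"delta_pos":[0.174,0.19,0],"twist":[0,0,0],"claw":0},
    {"delta_pos":[0.174,0.19,0],"twist":[0,0,0],"claw":0},
    {"delta_pos":[0.174,0.19,-0.1],"twist":[0,0,0],"claw":0},
    {"delta_pos":[0.174,0.19,-0.17],"twist":[0,0,0],"claw":0},
  ],
)

```text
time_s: 5.3
tool_pos: [0.6045, 0.1273, 0.2156]
orientation: [0.0, 0.985, -0.174, -0.001]
contact_force: [0.5, 0.2, 0.8]
gripper_width: 0.003
finger_force: 0.0
```

```bash
python3 - <<'E'
from h import *
s=telemetry.sense();print(s['tool_pos'],s['contact_force'],s['orientation'])
c=eyes.capture('wrist');cv2.imwrite('pics/w5.png',c['frame'])
E
```

```text
[0.60446497 0.12733071 0.21558404] [0.47590523 0.1811026  0.75037539] [ 1.72181150e-04  9.84719928e-01 -1.74144380e-01 -6.06818339e-04]
```

View pics/w5.png

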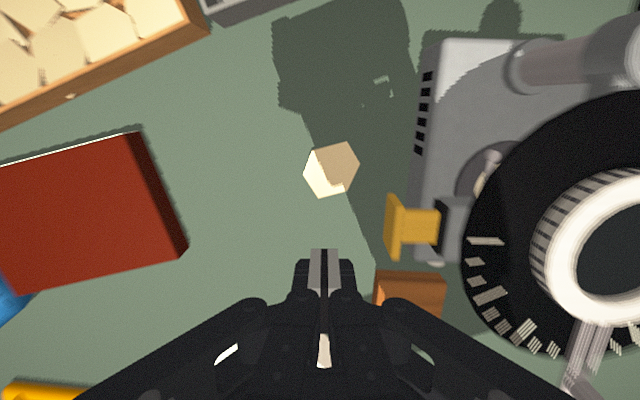

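The tab's outer edge runs from (386,194) to (388,260), and the fingers at (323,270) lie outside it with clear space.

```bash
python3 - <<'E'
from h import *
s=telemetry.sense();c=eyes.capture('wrist')
hsv=cv2.cvtColor(c['frame'],cv2.COLOR_BGR2HSV)[180:270,370:445]
m=cv2.inRange(hsv,(12,120,120),(32,255,255));ys,xs=np.nonzero(m)
k=xs<20;print('brass',xs.min()+370,ys[k].min()+180,ys[k].max()+180)
t=[wonz(c,s,u,v,.187) for u,v in ((386,194),(388,260),(397,196),(399,256))]
C=np.array([.544,-.0323]);ya=-.372;Rm=np.array([[np.cos(ya),-np.sin(ya)],[np.sin(ya),np.cos(ya)]])
for p in t:print(p,Rm.T@(p-C))
print('tool',Rm.T@(np.array(s['tool_pos'])[:2]-C))
E
```

```text
brass 384 195 255
[0.62014114 0.08419083] [0.02859125 0.13619885]
[0.57966674 0.0948653 ] [-0.01299475  0.13143161]
[0.61688344 0.07872915] [0.02754158 0.12992663]
[0.5799897  0.08790533] [-0.01016407  0.12506507]
tool [-0.00305973  0.17002009]
```

Request:
carry_out(
  moves=[
    {"delta_pos":[0.004,0,-0.097],"twist":[0,0,0],"claw":0},
    {"delta_pos":[-0.008,-0.03,-0.097],"twist":[0,0,0],"claw":0},
    {"delta_pos":[-0.0145,-0.045,-0.097],"twist":[0,0,0],"claw":0},
    {"delta_pos":[-0.018,-0.056,-0.097],"twist":[0,0,0],"claw":0},
    {"delta_pos":[-0.02,-0.062,-0.097],"twist":[0,0,0],"claw":0},
  ],
)

```text
time_s: 6.02
tool_pos: [0.5956, 0.0969, 0.1704]
orientation: [-0.0, 0.985, -0.174, 0.001]
contact_force: [0.5, 1.4, 1.8]
gripper_width: 0.002
finger_force: 0.8
```

Request:
carry_out(
  moves=[
    {"delta_pos":[-0.003,-0.0075,0],"twist":[0,0,0],"claw":0},
    {"delta_pos":[-0.006,-0.015,0],"twist":[0,0,0],"claw":0},
  ],
)

```text
time_s: 6.28
tool_pos: [0.5922, 0.0896, 0.169]
orientation: [-0.0, 0.985, -0.174, 0.0]
contact_force: [1.4, 1.1, 0.4]
gripper_width: -0.001
finger_force: 0.8
```

Request:
carry_out(
  moves=[
    {"delta_pos":[-0.003,-0.0075,0],"twist":[0,0,0],"claw":0},
    {"delta_pos":[-0.006,-0.015,0],"twist":[0,0,0],"claw":0},
    {"delta_pos":[-0.008,-0.02,0],"twist":[0,0,0],"claw":0},
    {"delta_pos":[-0.009,-0.0225,0],"twist":[0,0,0],"claw":0},
  ],
)

```text
time_s: 6.78
tool_pos: [0.5876, 0.0783, 0.1688]
orientation: [-0.0, 0.985, -0.174, -0.0]
contact_force: [0.7, 1.3, 1.2]
gripper_width: 0.003
finger_force: 0.8
```

Request:
carry_out(
  moves=[
    {"delta_pos":[-0.001,-0.002,0],"twist":[0,0,0],"claw":0},
    {"delta_pos":[-0.0015,-0.004,0],"twist":[0,0,0],"claw":0},
  ],
)

```text
time_s: 7.02
tool_pos: [0.587, 0.0768, 0.1688]
orientation: [-0.0, 0.985, -0.174, 0.0]
contact_force: [3.1, 5.9, 1.0]
gripper_width: 0.001
finger_force: 3.1
```

Request:
carry_out(
  moves=[
    {"delta_pos":[-0.0007,-0.0018,0],"twist":[0,0,0],"claw":0},
    {"delta_pos":[-0.0007,-0.0018,0],"twist":[0,0,0],"claw":0},
  ],
)

```text
time_s: 7.28
tool_pos: [0.5869, 0.0767, 0.1689]
orientation: [-0.001, 0.985, -0.174, 0.001]
contact_force: [3.2, 7.1, -0.3]
gripper_width: 0.001
finger_force: 4.2
```

The slide no longer moves and the force is building, so it is at the stop. I'll back off, raise the hand clear, and check.

Request:
carry_out(
  moves=[
    {"delta_pos":[0.03,0.08,0],"twist":[0,0,0],"claw":0},
    {"delta_pos":[0.04,0.1,0.1],"twist":[0,0,0],"claw":0},
    {"delta_pos":[0.04,0.1,0.22],"twist":[0,0,0],"claw":0},
    {"delta_pos":[-0.02,0.2,0.26],"twist":[0,0,0],"claw":0},
    {"delta_pos":[-0.1,0.28,0.26],"twist":[0,0,0],"claw":0},
  ],
)

```text
time_s: 7.9
tool_pos: [0.5362, 0.2164, 0.3]
orientation: [-0.0, 0.985, -0.175, 0.001]
contact_force: [1.1, 0.5, -0.1]
gripper_width: -0.002
finger_force: 0.0
```

Request:
carry_out(
  moves=[
    {"delta_pos":[-0.1,0.05,0],"twist":[0,0,0],"claw":0},
    {"delta_pos":[-0.2,0.1,0],"twist":[0,0,0],"claw":0},
    {"delta_pos":[-0.2,0.1,0],"twist":[0,0,0],"claw":0},
    {"delta_pos":[-0.2,0.1,0],"twist":[0,0,0],"claw":0},
  ],
)

```text
time_s: 8.4
tool_pos: [0.4369, 0.2652, 0.2988]
orientation: [0.0, 0.985, -0.174, 0.0]
contact_force: [0.6, -1.1, 0.2]
gripper_width: -0.004
finger_force: 0.0
```

```bash
python3 - <<'E'
from h import *
c=eyes.capture('top')
C=np.array([.544,-.0323]);ya=-.372
print('home tab top px',[(proj(c,[*(C+np.array([x*np.cos(ya)-.104*np.sin(ya),x*np.sin(ya)+.104*np.cos(ya)])),.187])-[254.6,119.6])*5 for x in (-.018,.018)])
cv2.imwrite('pics/t2.png',cv2.resize(c['frame'][120:230,255:405],None,fx=5,fy=5,interpolation=cv2.INTER_CUBIC))
E
```

```text
home tab top px [array([159.12731796, 239.74215139]), array([184.99553502, 173.61802923])]
```

View pics/t2.png

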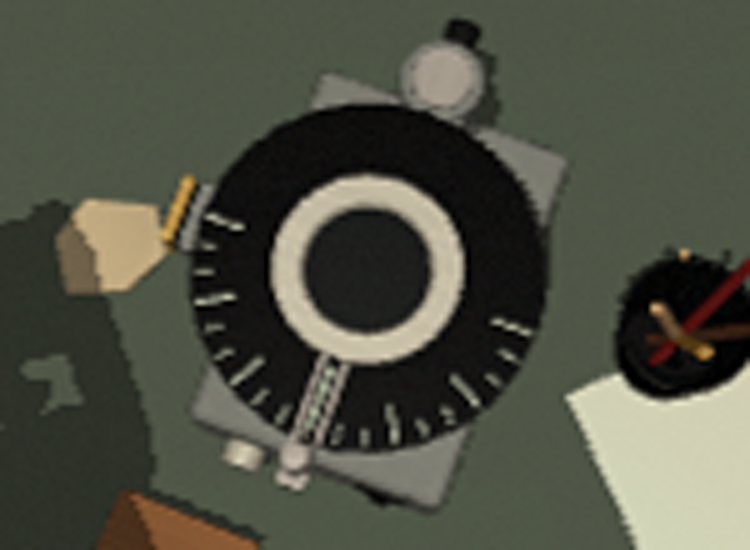

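The tab, from (190,178) to (168,245), now lies flush against the grey stop. The lever lies over the 90 mark with its pin at (294,460), and the bystanders are where they were.

```bash
python3 -c "
from h import *
print(workorder.close_job())"
```

```text
the job is handed in; nothing more can be done
None
```

I pushed the tint slide home against its stop and the analyser lever to within about 0.02 rad of the 90 degree mark, then moved the hand clear, and the job is handed in (no verdict was returned).

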